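# Depth-check the valve bodies and put them away

## Robot

A 6-joint arm with a two-finger parallel gripper is mounted at the origin on a cart in front of the work surface, level with it; the furniture and walls round the work are solid. World frame = base frame: x ahead of the robot, y to its left, z up, the work surface at z = 0. Lengths are in mm, angles in rad, forces in N, time in s.
With the tool pointing down it reaches from about 300 to 825 mm from the base axis. Payload 5.4 kg.
Tool frame: the origin (TCP) lies midway between the tips of the shut fingers; the grasp point (between the pads) lies 19 mm behind it; z points along the fingers, y is the line along which they close (so a half turn about z gives the same grasp; the last joint's range is limited). The gripper opens to 92 mm and grips with 3 to 60 N. Pads are 20 mm wide; open, the fingers measure 128 mm over their backs; the gripper's body (75 mm by 189 mm) begins 69 mm behind the grasp point.
Start: joints at [-1.394, 0.158, 1.597, -0, 1.386, -0.21], TCP at [216.881, -532.512, 214.601] pointing down, gripper open.
Joint ranges: [-2.91, 2.91], [-0.94, 2.29], [0.18, 2.7], [-1.29, 4.43], [0.17, 2.64], [-3, 3]. Speed limits (rad/s): [2.57, 2.57, 3.14, 3.14, 3.14, 3.14].

## Interface

Orientations are given as a unit quaternion [x, y, z, w].
In Python, from cell import * gives the robot as it stands. Calls block until the motion is done:
- move_pose(position, orientation): joint-space move of the TCP to a pose.
- move_straight(position, vel=150, orientation=None): straight line of the TCP; orientation=None keeps the orientation; vel is the mean speed in mm/s.
- move_j(angles): joint-space move.
- ungrasp() and gripper_close(grip_force=None): open the fingers fully, or close them until they stop; grip_force is the grip in N (None keeps the last).
- wait(seconds).
- ik(position, orientation): joint angles nearest the present ones, or None.
- capture(name): name is "scene" or "top" or "wrist"; returns the picture (480x640x3 uint8, red, green, blue); there is no depth.
- calibration(name): a dict with "mtx" (3x3 intrinsics, pixels), "view" (4x4, takes a point from world to camera coordinates); the wrist camera has in their place "tool_from_camera" (4x4, takes a point from camera to tool coordinates, whose origin is the TCP and whose axes are the flange's). Camera axes: x right, y up, looking along -z (the intrinsics and any distortion apply to the point x, -y, -z); pixel columns grow to the right and rows downward; lengths in mm; the calibration is good to about 2 mm. A picture is of the moment at which its call begins: read the wrist's pose just before it. calibration takes no time and is no camera call.
A pose or a line that the arm cannot do raises IKError and nothing moves.
- job_done(): hands the job in; it is judged then, once.
Trained networks look in the newest picture that a camera, given by its name, has taken for a name from the list of things; names that differ only in an ending like _2 or _b are one class to them, and where a whole thing is asked for, a point or a joint stands for the part that bears it (a point fixed in the world has none). Each returns a list of dicts, best first, with "confidence" (0 to 1); they miss things now and then, are a little off and sometimes report something else, mostly with a low value. They report only what shows in the picture. A call takes as long as a camera call. They do not tell look-alikes from the thing itself.
- spot_in(label, camera): "box" ([left, top, right, bottom] in pixels, round what is visible of it).
- trace(label, camera): "region" (480x640 bool, what is visible of it) and "box" ([left, top, right, bottom] in pixels, round what is visible of it).
Readings, each from a call of its own:
- current_clock(): time.
- current_q(): joint angles.
- current_joint_velocities(): joint speeds.
- current_effort(): joint torques, N m.
- current_tool_pos(): TCP position.
- current_ee_rot(): TCP orientation.
- current_wrist_force(): force on the tool from outside, world axes, zero at the start.
- current_ft_torque(): the same for the moment, N m.
- current_finger_gap(): opening from 0.0 (shut) to 1.0 (fully open).
- current_finger_force(): force on a finger pad.
Only numpy, scipy, OpenCV 4.12 (cv2) and the standard library are available. Lean on these libraries where they do the work, as an engineer would, in place of code of your own. Each camera call takes 0.05 s, during which the arm holds its last target. There are 200 camera calls.

## Task

Check the bore of every valve body where it stands on the bench with the depth gauge, in the order blue, yellow, red: lower the rod into the bore until it touches bottom and keep it lightly pressed there (about 5 to 10 N) for three seconds. Then put the gauge back upright in its stand, and stand all the valve bodies upright on the floor of the open kit drawer and push the drawer fully home. Leave the other things on the bench where they are.

Things in the scene. Friction and masses are not known exactly. Their poses are not given: they have to be found in the camera images.
- valve_blue: loose square aluminium valve body, 46 x 46 x 58 mm tall, 0.3 kg, with a blue painted band round its foot and a thin blue ring round the mouth of its blind bore, central in the top face, 20 mm in diameter, 45 mm deep (floor 13 mm above the underside). Origin: centre of the underside, z up, x and y square to the side faces. May be absent from a start.
- valve_yellow: loose square aluminium valve body, 46 x 46 x 58 mm tall, 0.3 kg, with a yellow painted band round its foot and a thin yellow ring round the mouth of its blind bore, central in the top face, 20 mm in diameter, 45 mm deep (floor 13 mm above the underside). Origin: centre of the underside, z up, x and y square to the side faces. May be absent from a start.
- valve_red: loose square aluminium valve body, 46 x 46 x 58 mm tall, 0.3 kg, with a red painted band round its foot and a thin red ring round the mouth of its blind bore, central in the top face, 20 mm in diameter, 45 mm deep (floor 13 mm above the underside). Origin: centre of the underside, z up, x and y square to the side faces. May be absent from a start.
- depth_gauge: loose depth gauge, 0.15 kg: steel rod 10 mm in diameter, 75 mm long; a 34 mm flange from 75 to 80 mm above the tip; an orange and black round handle, 26 mm in diameter, from 80 to 135 mm. Origin: centre of the rod's tip, z up along the rod to the handle. At the start it hangs upright in its stand with the flange on the stand's top.
- stand_mouth (a point): centre of the mouth of the vertical hole (20 mm diameter, open 78 mm deep) in the top of the fixed wooden gauge stand, a 56 x 56 mm block on a dark 84 x 64 mm foot, top 86 mm above the bench; with the gauge seated, its flange rests on this face and its tip lies 75 mm below this point
- kit_drawer (a joint): opening of the kit drawer in m: 0 = fully home, 0.135 = fully out; it starts well open, slides with about 2 N of friction and stays where it is left. It is shut by pushing on its plain front.
- drawer_front (a point): centre of the outer face of the drawer's grey front (258 mm wide, 80 mm high, from 6 to 86 mm above the bench); moves with the drawer; x points into the cabinet (the way to push), y along the front to the left, z up
- kit_tray (a point): point on the drawer's inner floor (12 mm above the bench), midway across, 55 mm behind the front's inner face; axes as drawer_front, moves with the drawer. Floor: from 55 mm before to 89 mm behind this point, 116 mm to either side; side and back walls 29 mm high, front 74 mm. Valve bodies standing on it pass under the blue case's top (98 mm high, 262 mm wide).
- tape_roll: black roll of tape, 66 x 19 mm, lying flat; a bystander, leave it alone. Origin: centre of its underside
- marker: marker pen, 128 mm long, lying; a bystander, leave it alone. Origin: centre of its underside
- oil_bottle: brown bottle with green cap, 48 x 80 mm; a bystander, leave it alone. Origin: centre of its underside
- mag_dish: round steel dish of small parts, 69 x 20 mm, on top of the blue drawer unit; a bystander, leave it alone. Origin: centre of its underside
- c_clamp: green C-shaped clamp frame, 80 x 90 x 12 mm, lying flat; a bystander, leave it alone. Origin: centre of its underside
Not all that is in view belongs to the job. What is shaped like the valve_blue but purple is not meant. What is shaped like the valve_red but turquoise is not meant.

How it is judged (in metres and radians):
On the way, in this order (a step that is already met when the one before it is completed fails the run):
1. with the blue valve body standing on the bench, the gauge's rod stands on the bottom of its bore, pressed with more than 3 N for 2 s (z of depth_gauge in the frame of valve_blue between 0.008 and 0.0165 m and horizontal distance between depth_gauge and valve_blue below 0.012 m and angle between the z axis of depth_gauge and the z axis of valve_blue, either way round below 0.2 rad and height (world z) of valve_blue below 0.008 m and contact force between depth_gauge and valve_blue above 3 N), for 2 s.
2. with the yellow valve body standing on the bench, the gauge's rod stands on the bottom of its bore, pressed with more than 3 N for 2 s (z of depth_gauge in the frame of valve_yellow between 0.008 and 0.0165 m and horizontal distance between depth_gauge and valve_yellow below 0.012 m and angle between the z axis of depth_gauge and the z axis of valve_yellow, either way round below 0.2 rad and height (world z) of valve_yellow below 0.008 m and contact force between depth_gauge and valve_yellow above 3 N), for 2 s.
3. with the red valve body standing on the bench, the gauge's rod stands on the bottom of its bore, pressed with more than 3 N for 2 s (z of depth_gauge in the frame of valve_red between 0.008 and 0.0165 m and horizontal distance between depth_gauge and valve_red below 0.012 m and angle between the z axis of depth_gauge and the z axis of valve_red, either way round below 0.2 rad and height (world z) of valve_red below 0.008 m and contact force between depth_gauge and valve_red above 3 N), for 2 s.
4. the gauge is back in its stand (horizontal distance between depth_gauge and stand_mouth below 0.01 m and z of depth_gauge in the frame of stand_mouth below -0.071 m and angle between depth_gauge's own z axis and vertical below 0.1 rad and linear speed of depth_gauge below 0.02 m/s), for 0.3 s.
At the end, for the whole second after the job is handed in: Every valve body present stands upright (within 0.1 rad) on the drawer's floor, inside its walls; the drawer is within 5 mm of fully home; the gauge hangs upright in its stand with its flange on the stand's top (within 4 mm); all at rest (all of step 4 and x of valve_blue in the frame of kit_tray between -0.045 and 0.075 m and y of valve_blue in the frame of kit_tray between -0.105 and 0.105 m and z of valve_blue in the frame of kit_tray between -0.006 and 0.006 m and angle between each of valve_blue, valve_yellow, valve_red's own z axis and vertical below 0.1 rad and linear speed of each of valve_blue, valve_yellow, valve_red below 0.02 m/s and x of valve_yellow in the frame of kit_tray between -0.045 and 0.075 m and y of valve_yellow in the frame of kit_tray between -0.105 and 0.105 m and z of valve_yellow in the frame of kit_tray between -0.006 and 0.006 m and x of valve_red in the frame of kit_tray between -0.045 and 0.075 m and y of valve_red in the frame of kit_tray between -0.105 and 0.105 m and z of valve_red in the frame of kit_tray between -0.006 and 0.006 m and value of joint kit_drawer below 0.005 m); the robot touches nothing.
It fails at once if the gauge is pressed on a valve body with more than 60 N (contact force between depth_gauge and valve_blue above 60 N or contact force between depth_gauge and valve_yellow above 60 N or contact force between depth_gauge and valve_red above 60 N).
It fails at once if a bystander is moved more than 4 cm (distance of any of tape_roll, marker, oil_bottle, mag_dish, c_clamp from where it was at the start of the episode above 0.04 m).
Of valve_blue, valve_yellow, valve_red only 2 to 3 are there at a start; the rules pass over those that are not, and their reading is None.
At some moment in a run one of valve_blue, valve_yellow, valve_red may be knocked a few centimetres aside while the robot is not near it.
It also fails if it takes over 210 s, if anything falls off the work surface, if the arm or the gripper's body presses on something with over 40 N, if the wrist force passes 120 N, or if a joint passes its speed limit or range.

## Working session

There is one attempt and no reset: what is moved stays moved. The work goes in short steps, each a Python script; the robot and the scene stay as the last script left them, time stands still between calls to the robot, and variables do not carry over. Pictures are saved under pics/ and viewed, at most 14 in all, crops included, and the job is handed in when it is done.

```bash
mkdir -p pics; ls
python3 - <<'E'
from cell import *
import cv2,numpy as np
for n in("scene","top"):
    cv2.imwrite(f"pics/{n}0.png",capture(n)[:,:,::-1])
    c=calibration(n);print(n,{k:np.round(v,3).tolist() if not isinstance(v,str) else v for k,v in c.items()})
    for l in("valve_blue","valve_yellow","valve_red","depth_gauge","stand_mouth","drawer_front"):
        print(l,[(np.round(d["box"]).tolist(),round(d["confidence"],2)) for d in spot_in(l,n)])
print({k:np.round(v,3).tolist() for k,v in calibration("wrist").items()},current_ee_rot(),current_tool_pos(),current_clock())
E
```

```text
pics
scene {'mtx': [[473.068, 0.0, 318.472], [0.0, 473.068, 233.847], [0.0, 0.0, 1.0]], 'view': [[-0.688, -0.726, 0.009, 320.173], [0.496, -0.461, 0.736, -403.698], [-0.53, 0.51, 0.677, -973.335], [0.0, 0.0, 0.0, 1.0]]}
valve_blue [([280.0, 301.0, 310.0, 337.0], 0.92), ([334.0, 280.0, 353.0, 309.0], 0.9)]
valve_yellow []
valve_red [([299.0, 226.0, 322.0, 257.0], 0.83), ([283.0, 254.0, 307.0, 283.0], 0.61), ([441.0, 207.0, 459.0, 226.0], 0.53), ([343.0, 202.0, 447.0, 258.0], 0.26)]
depth_gauge [([249.0, 226.0, 260.0, 246.0], 0.61)]
stand_mouth [([234.0, 234.0, 275.0, 277.0], 0.8)]
drawer_front [([347.0, 203.0, 442.0, 255.0], 0.61), ([282.0, 299.0, 311.0, 334.0], 0.36)]
top {'mtx': [[446.216, 0.0, 318.313], [0.0, 446.216, 232.434], [0.0, 0.0, 1.0]], 'view': [[-0.383, -0.923, -0.011, 109.847], [0.862, -0.362, 0.356, -596.582], [-0.333, 0.127, 0.934, -1161.241], [0.0, 0.0, 0.0, 1.0]]}
valve_blue [([255.0, 304.0, 276.0, 326.0], 0.78)]
valve_yellow [([389.0, 175.0, 414.0, 195.0], 0.68)]
valve_red [([300.0, 224.0, 322.0, 248.0], 0.83), ([274.0, 251.0, 298.0, 276.0], 0.7)]
depth_gauge [([246.0, 219.0, 254.0, 241.0], 0.7)]
stand_mouth [([245.0, 221.0, 267.0, 258.0], 0.61)]
drawer_front [([348.0, 212.0, 443.0, 267.0], 0.76)]
{'mtx': [[362.389, 0.0, 319.737], [0.0, 362.389, 237.266], [0.0, 0.0, 1.0]], 'tool_from_camera': [[-0.001, 0.959, 0.285, 81.1], [1.0, 0.001, -0.0, 0.395], [-0.0, 0.285, -0.959, -170.423], [0.0, 0.0, 0.0, 1.0]]} [ 9.81353056e-01  1.92213889e-01 -1.78596714e-06  1.14709779e-05] [ 216.88654114 -532.51697649  214.61604411] 0.7
```

View pics/scene0.png

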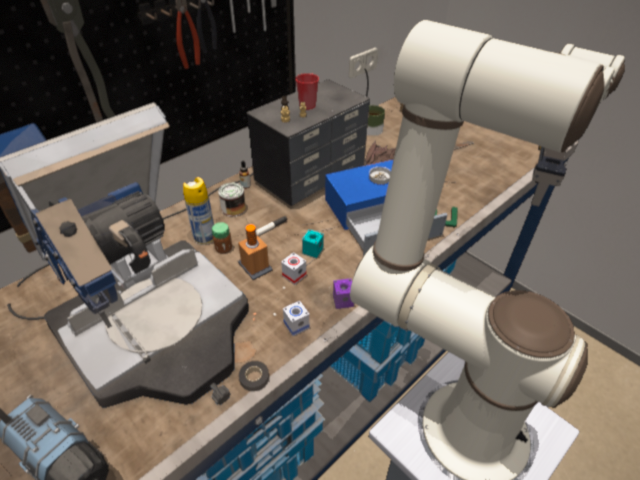

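View pics/top0.png

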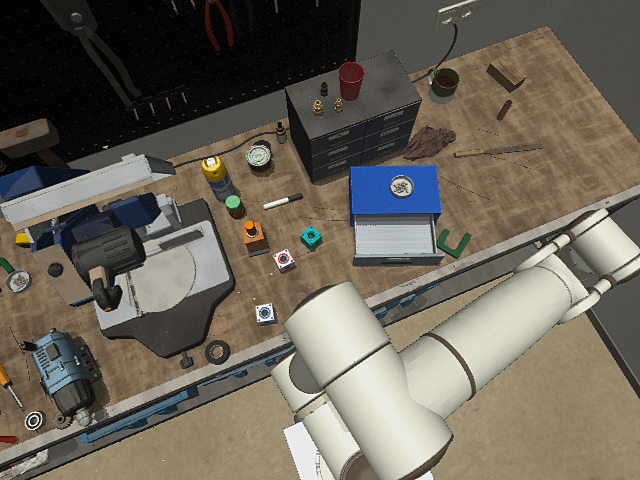

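Both views show blue at top (265,314), red (284,260), turquoise (311,237), gauge in stand (255,235) and the open drawer (395,240). Purple is at scene (344,293). Yellow isn't visible and may be hidden behind the arm.

```bash
cat > h.py <<'E'
from cell import *
import cv2,numpy as np
from scipy.spatial.transform import Rotation as R
def cam2world(n,pose=None):
    c=calibration(n)
    if n!="wrist": return np.linalg.inv(np.array(c["view"])),np.array(c["mtx"])
    T=np.eye(4);p,q=pose;T[:3,:3]=R.from_quat(q).as_matrix();T[:3,3]=p
    return T@np.array(c["tool_from_camera"]),np.array(c["mtx"])
def unproj(n,uv,z,pose=None):
    T,K=cam2world(n,pose)
    d=T[:3,:3]@(np.linalg.inv(K)@[uv[0],uv[1],1]*[1,-1,-1]);o=T[:3,3]
    return o+d*(z-o[2])/d[2]
def proj(n,P,pose=None):
    T,K=cam2world(n,pose); p=np.linalg.inv(T)@np.r_[P,1]
    q=K@[p[0],-p[1],-p[2]]; return q[:2]/q[2]
def down(yaw):  # tool y axis (closing line) at yaw+90deg; tool x axis along yaw
    c,s=np.cos(yaw),np.sin(yaw)
    return R.from_matrix(np.array([[c,s,0],[s,-c,0],[0,0,-1]])).as_quat()
def snap(fn=None):
    pose=(current_tool_pos(),current_ee_rot()); im=capture("wrist")
    if fn: cv2.imwrite(f"pics/{fn}.png",im[:,:,::-1])
    return im,pose
E
python3 - <<'E'
from h import *
f=lambda n,uv,z:print(n,uv,z,unproj(n,uv,z).round().tolist())
f("top",(265,313),58);f("top",(284,258),58);f("top",(311,234),58);f("scene",(344,286),58);f("scene",(296,312),58);f("scene",(293,262),58)
f("top",(250,222),141);f("top",(254,246),86);f("scene",(251,228),141)
print("drawer front top L/R");f("top",(353,262),86);f("top",(441,264),86);f("top",(352,215),98);f("top",(439,215),98)
f("top",(217,351),10);f("top",(455,243),6);f("top",(282,202),10);f("top",(233,205),80)
for z in (0.3,0.22): print(R.from_quat(current_ee_rot()).as_matrix().round(2).tolist())
E
```

```text
top (265, 313) 58 [447.0, 94.0, 58.0]
top (284, 258) 58 [577.0, -13.0, 58.0]
top (311, 234) 58 [615.0, -114.0, 58.0]
scene (344, 286) 58 [422.0, -46.0, 58.0]
scene (296, 312) 58 [443.0, 95.0, 58.0]
scene (293, 262) 58 [572.0, -8.0, 58.0]
top (250, 222) 141 [685.0, 40.0, 141.0]
top (254, 246) 86 [635.0, 55.0, 86.0]
scene (251, 228) 141 [674.0, 42.0, 141.0]
drawer front top L/R
top (353, 262) 86 [481.0, -188.0, 86.0]
top (441, 264) 86 [379.0, -415.0, 86.0]
top (352, 215) 98 [609.0, -242.0, 98.0]
top (439, 215) 98 [511.0, -475.0, 98.0]
top (217, 351) 10 [409.0, 257.0, 10.0]
top (455, 243) 6 [436.0, -515.0, 6.0]
top (282, 202) 10 [769.0, -76.0, 10.0]
top (233, 205) 80 [784.0, 69.0, 80.0]
[[0.93, 0.38, 0.0], [0.38, -0.93, -0.0], [-0.0, 0.0, -1.0]]
[[0.93, 0.38, 0.0], [0.38, -0.93, -0.0], [-0.0, 0.0, -1.0]]
```

Run:
```python
from h import *
move_straight([216.9,-532.5,350],vel=250)
move_pose([540,30,330],down(0.0))
im,p=snap("w1")
print(p,current_clock())
print("force",current_wrist_force())
for n in("wrist",):
    for l in("valve_blue","valve_yellow","valve_red","depth_gauge","stand_mouth"):
        print(l,[(np.round(d["box"]).tolist(),round(d["confidence"],2)) for d in spot_in(l,n)])
a=capture("scene");b=capture("top")
cv2.imwrite("pics/c1.png",np.hstack([a[150:450,240:640],b[150:450,240:640]])[:,:,::-1])
for n in("scene","top"):print(n,[(np.round(d["box"]).tolist(),round(d["confidence"],2)) for d in spot_in("valve_yellow",n)])
```

```text
(array([540.07690221,  29.28533553, 329.91913337]), array([ 9.99999862e-01, -5.13171600e-04, -5.34271656e-05,  9.53818610e-05])) 3.7583
force [-0.03012655 -0.63535874 -0.59288958]
valve_blue [([252.0, 234.0, 297.0, 288.0], 0.91), ([348.0, 249.0, 402.0, 305.0], 0.9)]
valve_yellow []
valve_red [([408.0, 115.0, 464.0, 164.0], 0.98), ([331.0, 143.0, 377.0, 189.0], 0.64)]
depth_gauge [([289.0, 51.0, 322.0, 95.0], 0.84)]
stand_mouth [([277.0, 45.0, 335.0, 120.0], 0.7)]
scene [([343.0, 205.0, 388.0, 257.0], 0.63)]
top []
```

View pics/w1.png

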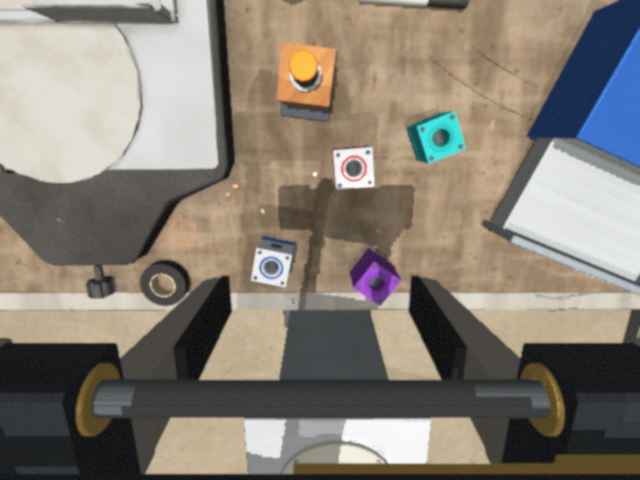

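View pics/c1.png

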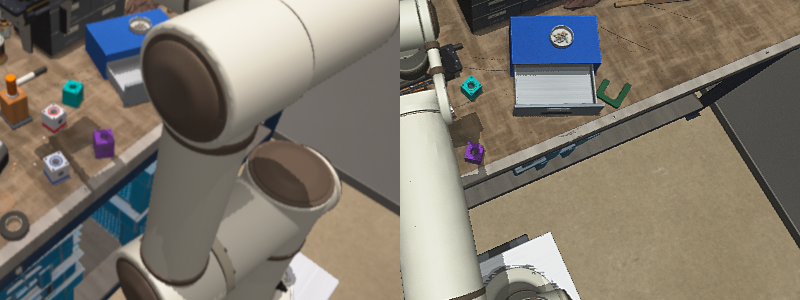

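Wrist view w1: blue ring at (270,267), red ring at (354,168), gauge handle at (303,66). Purple and turquoise are the decoys. Neither overview shows yellow, so I take it as absent. Next are closer looks.

Run:
```python
from h import *
w1=(np.array([540.07690221,29.28533553,329.91913337]),np.array([ 9.99999862e-01,-5.13171600e-04,-5.34271656e-05,9.53818610e-05]))
for uv,z in(((270,267),58),((354,168),58),((303,66),146)):print(unproj("wrist",uv,z,w1).round(1).tolist())
b=unproj("wrist",(270,267),58,w1);r=unproj("wrist",(354,168),58,w1);g=unproj("wrist",(303,66),146,w1)
ims=[]
for nm,P,z,col in(("blue",b,58,0),("red",r,58,1),("gauge",g,146,2)):
    move_pose([P[0]-15,P[1],z+90],down(0.0)); im,p=snap()
    h=cv2.cvtColor(im,cv2.COLOR_RGB2HSV)
    u,v=proj("wrist",P,p)
    print(nm,p[0].round(2).tolist(),p[1].round(5).tolist(),"expected px",round(u),round(v))
    ims.append(im[0:380,140:500])
cv2.imwrite("pics/w2.png",cv2.resize(np.hstack(ims),(800,281))[:,:,::-1]); np.save("ims.npy",np.array(ims))
print(current_clock())
```

```text
[449.6, 94.0, 58.0]
[576.9, -12.4, 58.0]
[675.9, 43.7, 146.0]
blue [436.2, 93.77, 149.5] [1.0, -7e-05, 0.00155, 0.00014] expected px 319 225
red [561.72, -12.04, 148.18] [1.0, -0.00021, -0.00022, -0.0003] expected px 320 223
gauge [659.6, 44.47, 235.23] [1.0, 0.00073, -0.00088, 9e-05] expected px 320 221
6.575
```

View pics/w2.png

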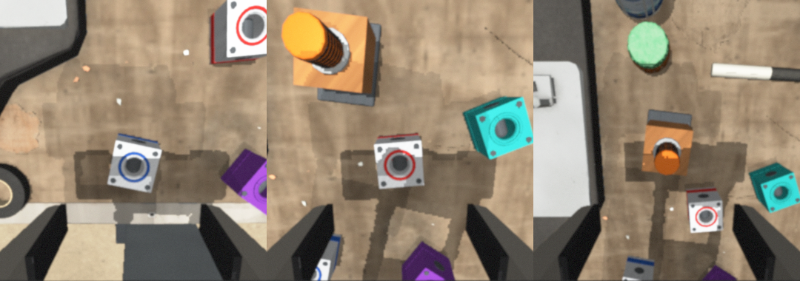

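```bash
python3 - <<'E'
from h import *
ims=np.load("ims.npy")
poses=[([436.2,93.77,149.5],[1,-7e-5,.00155,.00014]),([561.72,-12.04,148.18],[1,-.00021,-.00022,-.0003]),([659.6,44.47,235.23],[1,.00073,-.00088,9e-5])]
cent=[(178,223),(178,223),(180,218)]
for i,(rg) in enumerate([[(100,90,40),(125,255,255)],[(170,90,60),(180,255,255)],[(3,170,60),(18,255,255)]]):
    h=cv2.cvtColor(ims[i],cv2.COLOR_RGB2HSV);m=cv2.inRange(h,*map(np.array,rg))
    if i==1:m|=cv2.inRange(h,np.array((0,90,60)),np.array((6,255,255)))
    yy,xx=np.mgrid[:380,:360];m[np.hypot(xx-cent[i][0],yy-cent[i][1])>(26 if i<2 else 40)]=0
    pts=cv2.findNonZero(m)[:,0]; (c,s,a)=cv2.fitEllipse(cv2.convexHull(pts)) ;print(len(pts),c,s,a,cv2.boundingRect(pts))
    print(unproj("wrist",(c[0]+140,c[1]),58 if i<2 else 146,poses[i]).round(1).tolist())
    if i<2: # valve yaw from bright top face
        t=cv2.threshold(cv2.medianBlur(h[:,:,2],3)*(h[:,:,1]<60),150,255,0)[1].astype(np.uint8)
        n,l,st,ce=cv2.connectedComponentsWithStats(t)
        k=min(range(1,n),key=lambda k:np.hypot(*(ce[k]-cent[i]))+(1e3 if st[k,4]<500 else 0))
        print("top face",st[k].tolist(),cv2.minAreaRect(cv2.findNonZero((l==k).astype(np.uint8))))
E
python3 - <<'E'
import numpy as np,cv2
i=np.load('ims.npy');cv2.imwrite('pics/w3.png',np.hstack([cv2.resize(i[k][170:280,125:235],(400,400),interpolation=0) for k in(0,2)])[:,:,::-1])
E
```

```text
357 (180.52447509765625, 225.66000366210938) (39.78213882446289, 41.69425964355469) 94.58487701416016 (160, 206, 42, 40)
[449.0, 92.9, 58.0]
top face [145, 188, 75, 71, 2226] ((181.9324493408203, 224.4053955078125), (66.08838653564453, 63.29360580444336), 9.462322235107422)
435 (179.09996032714844, 222.83726501464844) (40.90611267089844, 42.35127639770508) 95.06428527832031 (158, 203, 43, 41)
[576.7, -11.8, 58.0]
top face [144, 189, 67, 66, 2196] ((178.634521484375, 221.8832550048828), (62.269920349121094, 66.25975799560547), 85.91438293457031)
988 (180.14581298828125, 217.2874298095703) (34.12940216064453, 39.34878921508789) 178.46434020996094 (163, 195, 35, 42)
[678.9, 43.9, 146.0]
```

View pics/w3.png

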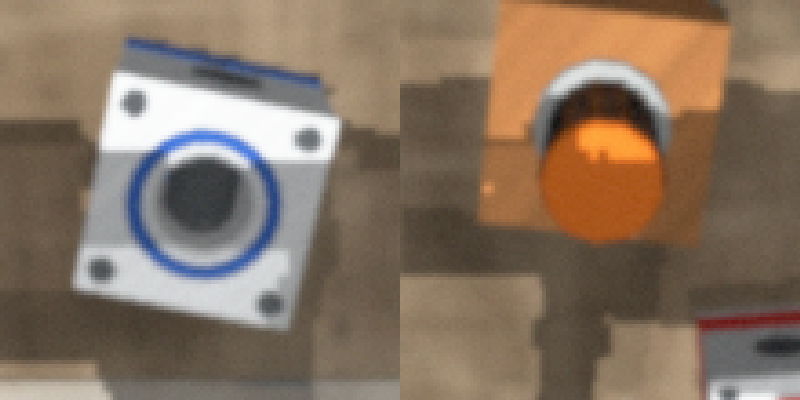

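Run:
```python
from h import *
ungrasp()
move_straight([677.3,43.8,180],vel=150,orientation=down(0))
move_straight([677.3,43.8,101],vel=80)
gripper_close(grip_force=40)
print("gap",current_finger_gap()*92,current_finger_force(),current_tool_pos(),current_wrist_force())
move_straight([677.3,43.8,205],vel=100)
wait(.3)
print("gap",current_finger_gap()*92,current_wrist_force(),current_tool_pos())
move_pose([449,92.9,205],down(0)); wait(.3)
im,p=snap("w4")
print(p[0],current_wrist_force(),current_clock())
cv2.imwrite("pics/s4.png",np.hstack([im[:480,120:520],cv2.resize(capture("scene")[180:380,200:360],(384,480))])[:,:,::-1])
```

```text
gap 25.553054708252887 39.99986529350281 [677.31263849  43.88653147 100.99525216] [ 0.03056129  0.55016121 -0.05160446]
gap 25.612365802614846 [ 0.63931258 -0.41293201 -1.92933303] [677.14015287  43.80788552 204.60403063]
[449.67333296  92.67921576 205.04524727] [ 0.60195135  0.06523495 -0.8823687 ] 12.25
```

View pics/s4.png

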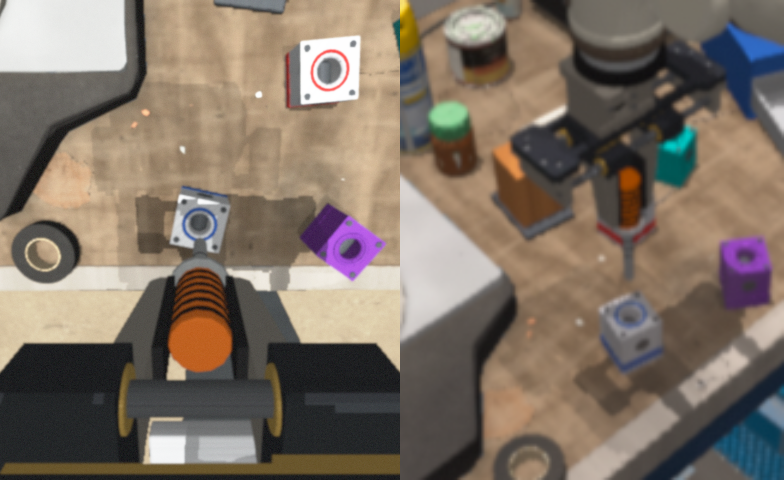

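The gauge is held upright over the blue valve, ring at wrist (320,222), and the valve hasn't moved. Probing now.

```bash
cat >> h.py <<'E'
def fz(n=6):
    v=[]
    for _ in range(n): v.append(current_wrist_force()[2]); wait(0.02)
    return np.mean(v)
def probe(x,y):
    wait(.3); move_straight([x,y,150],vel=150); wait(.3); f0=fz(10)
    move_straight([x,y,115],vel=50); wait(.2); print("inside",fz()-f0, current_wrist_force().round(1))
    if abs(fz()-f0)>3: print("blocked"); return False
    z=107.;move_straight([x,y,z],vel=25);t0=None
    while z>96:
        f=fz()-f0
        if f>6: break
        z-=0.3 if f<2.5 else .15; move_straight([x,y,z],vel=10)
    print("touch z",z,f,current_tool_pos())
    t0=current_clock(); L=[]
    while current_clock()-t0<3.2:
        f=fz(10)-f0; L.append(round(f,1))
        if f<5.5: z-=.1; move_straight([x,y,z],vel=10)
        elif f>10: z+=.1; move_straight([x,y,z],vel=10)
    print(L,current_wrist_force().round(1),current_finger_gap()*92,z)
    move_straight([x,y,205],vel=120); return True
E
python3 - <<'E'
from h import *
print(probe(449,92.9),current_clock())
E
```

```text
inside 0.04948856698171822 [-0.5  0.1 -2. ]
touch z 102.35000000000004 6.352010793059197 [449.32834438  92.88061516 102.84544172]
[np.float64(6.3), np.float64(6.6), np.float64(6.5), np.float64(6.3), np.float64(6.7), np.float64(6.5), np.float64(6.6), np.float64(6.3), np.float64(6.7), np.float64(6.6), np.float64(6.3), np.float64(6.5), np.float64(6.6), np.float64(6.9), np.float64(6.7), np.float64(6.5), np.float64(6.4), np.float64(6.4), np.float64(6.5), np.float64(6.5)] [-0.8  0.6  5.9] 25.519621566957586 102.35000000000004
True 25.3417
```

Run:
```python
from h import *
move_pose([576.7,-11.8,205],down(0)); wait(.3)
im,p=snap(); h=cv2.cvtColor(im,cv2.COLOR_RGB2HSV)
m=cv2.inRange(h,np.array((170,90,60)),np.array((180,255,255)))|cv2.inRange(h,np.array((0,90,60)),np.array((6,255,255)))
u,v=proj("wrist",[576.7,-11.8,58],p); yy,xx=np.mgrid[:480,:640]; m[np.hypot(xx-u,yy-v)>26]=0
pts=cv2.findNonZero(m)[:,0];c=cv2.fitEllipse(cv2.convexHull(pts));print(u,v,c,unproj("wrist",c[0],58,p))
a=capture("scene");b=capture("top")
for n in("scene","top"):print(n,[(np.round(d["box"]).tolist(),round(d["confidence"],2)) for d in spot_in("valve_yellow",n)])
cv2.imwrite("pics/c5.png",np.hstack([cv2.resize(im,(400,300)),b[150:450,240:640]])[:,:,::-1])
c=unproj("wrist",c[0],58,p)
if np.hypot(c[0]-576.7,c[1]+11.8)<4: print(probe(576.7,-11.8),current_clock())
```

```text
320.42228871817883 222.96938388853874 ((320.5018310546875, 222.97181701660156), (33.83604049682617, 34.20830535888672), 78.73831939697266) [576.69776334 -11.87191593  58.        ]
scene [([248.0, 218.0, 282.0, 238.0], 0.22)]
top []
inside 0.10891019457602069 [ 0.5 -1.3 -0.3]
touch z 102.35000000000004 6.817499208956699 [577.0073543  -11.85361476 102.86776174]
[np.float64(7.0), np.float64(6.9), np.float64(7.0), np.float64(6.8), np.float64(7.0), np.float64(6.8), np.float64(6.9), np.float64(7.0), np.float64(7.1), np.float64(7.0), np.float64(7.0), np.float64(6.9), np.float64(7.0), np.float64(7.1), np.float64(7.0), np.float64(7.2), np.float64(6.9), np.float64(6.9), np.float64(6.8), np.float64(7.3)] [-1.8  0.4  4.2] 25.57445649876836 102.35000000000004
True 39.6333
```

View pics/c5.png

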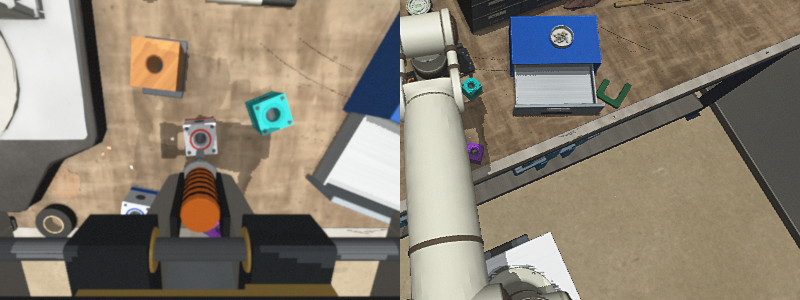

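Run:
```python
from h import *
print("hole",unproj("wrist",(246,102),86,([577,-11.9,205],down(0))).round(1))
x,y=677.3,43.8
move_pose([x,y,205],down(0)); wait(.3); f0=fz(10)
move_straight([x,y,150],vel=100);wait(.2);print(fz()-f0)
move_straight([x,y,106],vel=60);wait(.2);print(fz()-f0)
move_straight([x,y,101.3],vel=20);wait(.2);print(fz()-f0)
ungrasp();wait(.3)
move_straight([x,y,240],vel=150)
move_pose([460,-310,330],down(-.41)); wait(.2)
im,p=snap("w6");print(p,current_clock())
print([(np.round(d["box"]).tolist(),round(d["confidence"],2)) for d in spot_in("drawer_front","wrist")])
capture("scene");print([(np.round(d["box"]).tolist(),round(d["confidence"],2)) for d in spot_in("depth_gauge","scene")])
```

```text
hole [678.2  43.1  86. ]
-0.1324437175058477
-0.2758875724656533
-0.10410885726896035
(array([ 460.47230812, -309.39676892,  329.70929286]), array([ 9.79194228e-01, -2.02925115e-01, -1.82029874e-04, -1.67243697e-04])) 47.75
[]
[([248.0, 226.0, 258.0, 244.0], 0.78), ([208.0, 226.0, 235.0, 259.0], 0.75), ([254.0, 218.0, 288.0, 235.0], 0.17)]
```

View pics/w6.png

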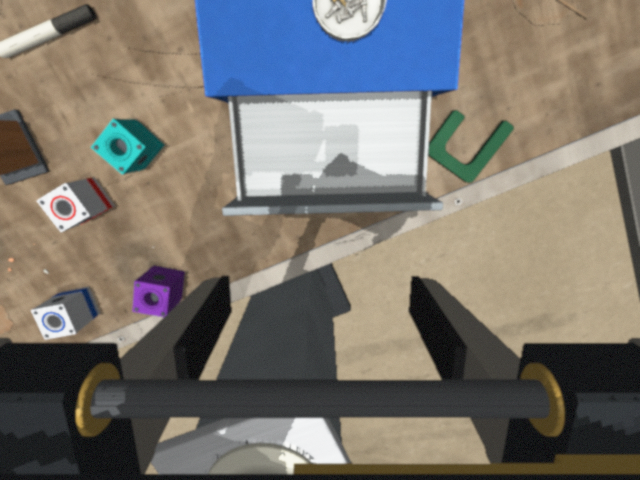

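Wrist view w6: drawer front's outer top edge runs (223,213)–(441,206), case front top edge (204,97)–(460,91). Red ring is at (64,207), blue ring at (53,320).

Run:
```python
from h import *
p=([460.47,-309.4,329.7],[.979194228,-.202925115,-1.82e-4,-1.67e-4])
U=lambda u,v,z:unproj("wrist",(u,v),z,p)[:2]
print("red",U(64,207,58),"blue",U(53,320,58))
l,r=U(223,213,86),U(441,206,86);d=l-r;L=np.hypot(*d);print("front",l,r,L,(l+r)/2,"yaw",np.arctan2(-d[0],d[1]))
l2,r2=U(204,97,98),U(460,91,98);d2=l2-r2;print("case",l2,r2,np.hypot(*d2),"yaw",np.arctan2(-d2[0],d2[1]))
ax=np.array([d[1],-d[0]])/L
print("case mid rel front along x",((l2+r2)/2-(l+r)/2)@ax)
# inner floor near edge/back-left wall tops
for q in((243,197,12),(426,193,12),(236,96,41),(430,93,41)):print(q,U(*q),(U(*q)-(l+r)/2)@ax,(U(*q)-(l+r)/2)@(d/L))
```

```text
red [576.98805636 -13.52466756] blue [451.42209044  91.80324211]
front [ 494.35989506 -200.71074303] [ 400.89642808 -437.04340003] 254.14276386929544 [ 447.62816157 -318.87707153] yaw -0.3765987414933068
case [ 612.66957783 -244.34130029] [ 512.44870936 -489.84078176] 265.1682821951091 yaw -0.38758315678628563
case mid rel front along x 124.60787243142772
(243, 197, 12) [ 496.00045812 -210.8706326 ] 5.261991763792406 118.22682168581566
(426, 193, 12) [ 402.1340945  -440.97424488] 2.596538145492297 -130.2715927122295
(236, 96, 41) [ 609.55185917 -265.82947895] 131.06745697143631 108.8790734953704
(430, 93, 41) [ 521.23394308 -477.65527867] 126.83977754669831 -120.58192636686316
```

```bash
cat >> h.py <<'E'
YAW=-.38; AX=np.array([np.cos(YAW),np.sin(YAW)]);AY=np.array([-AX[1],AX[0]])
TRAY=np.array([448.,-319.])+66*AX-3*AY
def ring(col,P,yaw):
    move_pose([P[0]-13*np.cos(yaw),P[1]-13*np.sin(yaw),150],down(yaw)); wait(.25)
    im,p=snap(); h=cv2.cvtColor(im,cv2.COLOR_RGB2HSV); I=lambda a,b:cv2.inRange(h,np.array(a),np.array(b))
    m=I((100,90,40),(125,255,255)) if col=="blue" else I((170,90,60),(180,255,255))|I((0,90,60),(6,255,255))
    u,v=proj("wrist",[P[0],P[1],58],p); yy,xx=np.mgrid[:480,:640]; m[np.hypot(xx-u,yy-v)>28]=0
    pts=cv2.findNonZero(m)
    if pts is None: cv2.imwrite("pics/miss.png",im[:,:,::-1]); return None
    c=cv2.fitEllipse(cv2.convexHull(pts));q=unproj("wrist",c[0],58,p)
    t=((h[:,:,1]<60)&(h[:,:,2]>110)&(np.hypot(xx-u,yy-v)<60)).astype(np.uint8)
    print(col,"ring",q.round(1),"size",np.round(c[1],1),"rect",cv2.minAreaRect(cv2.findNonZero(t)))
    return q if 36<min(c[1])<max(c[1])<48 else None
def pick(P,yaw):
    ungrasp();move_straight([P[0],P[1],110],vel=150,orientation=down(yaw));move_straight([P[0],P[1],24],vel=80)
    gripper_close(grip_force=35);print("gap",current_finger_gap()*92);move_straight([P[0],P[1],175],vel=120)
    print("gap",current_finger_gap()*92,fz())
def place(tx,ty):
    Q=TRAY+tx*AX+ty*AY; move_pose([*Q,175],down(YAW)); wait(.3); f0=fz(10)
    move_straight([*Q,50],vel=100); z=40.;move_straight([*Q,z],vel=40)
    while z>30:
        f=fz()-f0
        if f>2.5: break
        z-=.5; move_straight([*Q,z],vel=15)
    print("down at",z,f); ungrasp(); wait(.2); move_straight([*Q,175],vel=120)
E
python3 - <<'E'
from h import *
c=ring("red",(576.7,-11.8),.071)
if c is not None:
    pick(c,.071); place(25,-25); print(current_clock())
    b=TRAY-75*AX; move_pose([*(TRAY-25*AX),250],down(YAW)); wait(.2); im,p=snap("w7");print(p)
E
```

```text
red ring [576.7 -11.8  58. ] size [40.6 41.8] rect ((305.8144226074219, 221.83377075195312), (68.27782440185547, 89.56778717041016), 88.69805145263672)
gap 45.899694812480575
gap 45.578358932209056 -3.3746642552737494
down at 35.5 4.906759529223422
62.9167
(array([ 484.47895423, -336.73120254,  247.79618357]), array([ 0.98198208, -0.1889655 , -0.00147183, -0.00103567]))
```

View pics/w7.png

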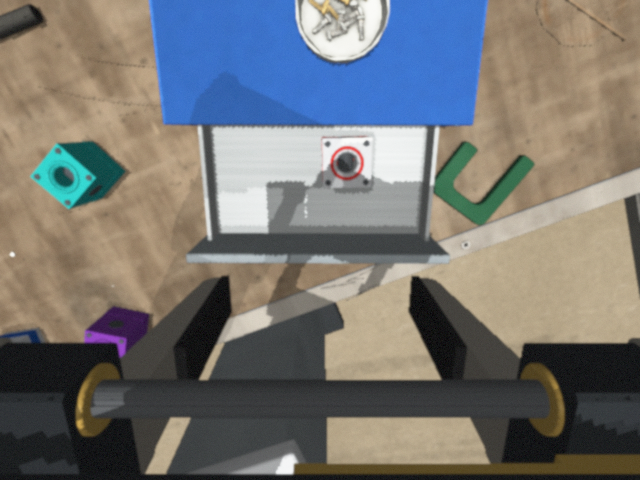

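Red stands upright in the drawer at (347,162). The walls are centred near column 321, as expected. Blue next.

Run:
```python
from h import *
c=ring("blue",(449,92.9),-.165)
if c is not None:
    pick(c,-.165); place(-20,35); print(current_clock())
    move_pose([*(TRAY-25*AX),250],down(YAW)); wait(.2); im,p=snap("w8");print(p)
```

```text
blue ring [449.   92.9  58. ] size [39.8 41.4] rect ((325.0, 234.0), (76.0, 102.0), 0.0)
gap 46.17396795740166
gap 46.53016837336267 -3.3726434904930396
down at 35.5 5.399162187170875
79.0083
(array([ 484.43341787, -335.88307275,  247.88217025]), array([ 0.98205213, -0.18860023, -0.0015041 , -0.00114613]))
```

View pics/w8.png

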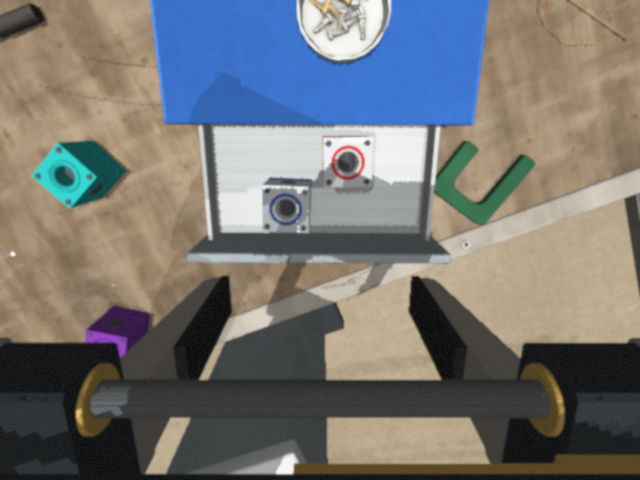

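Both valves stand upright in the drawer: red at (347,162), blue at (286,208). Now I push the drawer shut.

Run:
```python
from h import *
gripper_close(grip_force=10)
F=np.array([448.,-319.])-2*AY
P=lambda s,z:[*(F+s*AX),z]
move_pose(P(-60,200),down(YAW)); move_straight(P(-60,48),vel=120); wait(.3)
f0=current_wrist_force()
push=lambda:-np.mean([(current_wrist_force()-f0)[:2]@AX for _ in range(4)])
move_straight(P(-25,48),vel=60);s=-25.;L=[]
while s<135:
    s+=6 if s<95 else 1.5
    move_straight(P(s,48),vel=50 if s<95 else 25); f=push(); L.append(round(f,1))
    if f>14: break
print(s,L,current_tool_pos())
move_straight(P(s-50,48),vel=80);move_straight(P(s-50,250),vel=150)
move_pose([*(TRAY-25*AX),300],down(YAW)); wait(.2); im,p=snap()
move_pose([560,30,330],down(0)); wait(.2); im2,p=snap()
cv2.imwrite("pics/w9.png",cv2.resize(np.hstack([im,im2]),(800,300))[:,:,::-1]);print(current_clock())
```

```text
108.5 [np.float64(-0.0), np.float64(-0.1), np.float64(-1.0), np.float64(-0.9), np.float64(-0.8), np.float64(-1.3), np.float64(-1.4), np.float64(-0.0), np.float64(-1.0), np.float64(-0.9), np.float64(-0.2), np.float64(-1.7), np.float64(-1.0), np.float64(-0.6), np.float64(-1.2), np.float64(-0.5), np.float64(-0.9), np.float64(-1.1), np.float64(-1.2), np.float64(-0.1), np.float64(0.2), np.float64(-0.3), np.float64(0.4), np.float64(-0.6), np.float64(0.6), np.float64(0.2), np.float64(5.6), np.float64(11.9), np.float64(18.6)] [ 544.08942541 -359.49113027   48.00896306]
96.2083
```

View pics/w9.png

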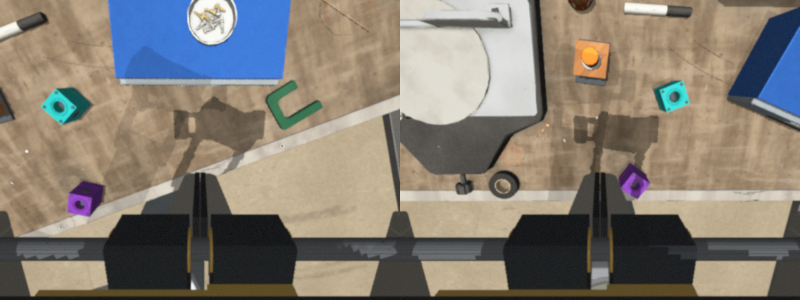

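The drawer is fully home against its stop (left half, edge at row 80), and the gauge hangs upright in its stand (right half, 591,57).

```bash
python3 -c "
from cell import *
wait(.3);print(job_done())"
```

```text
the job is handed in; nothing more can be done
None
```

I gauged the blue and red bores at about 7 N for 3 s each, put the gauge back upright in its stand, stood both valves in the drawer and pushed it fully home; yellow showed in none of the pictures, so I treated it as absent, and the job is handed in with no verdict returned.

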